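Fit the change gears and set the feed dial free of backlash

TASK

First lift the flat steel bar off the gear plate and lay it across the two posts of its rest. Then fit every change gear that is there onto the stud that suits its size, rocking it about its axis as you lower it until its teeth drop into mesh with the fixed gear and it sits fully down on the plate. Last, take up the backlash of the feed: turn the dial clockwise 20 to 30 degrees past the brass index, then bring it back anticlockwise so that its white line comes to rest at the index from that side; leave the oil can and the carton where they stand.

Things in the scene. Friction and masses are not known exactly. Their poses are not given: they have to be found in the camera images.
- bar_mid (a point): Centre of a flat steel bar, 150 x 16 x 10 mm (its length along x, its 10 mm thickness along z). At the start it lies across the top of the fixed gear in the middle of the gear plate, flat, its ends free in the air.
- rest_top (a point): Rest for the bar: two upright aluminium posts, 90 mm apart (centres) along this frame's x, each 12 mm thick in x and 34 mm wide in y, flat tops 60 mm above the bench, on a base 120 x 50 x 10 mm. This point is half-way between the posts, level with their tops. The bar is laid across both posts, along x, about centred.
- fixed_gear_centre (a point): Top centre of the fixed gear (10 teeth, 72 mm over tips, 9 mm thick, top 17 mm above the bench) on the round plate (190 mm wide, 8 mm thick). It cannot turn; its tooth phase varies and is NOT given by this frame. A change gear that meets it tooth on tooth stops 9 mm above home; turned up to 26, 20, 16 degrees (small, medium, large) it drops in. Play 4 mm of 19.8 mm spacing; edges bevelled 1 mm.
- stud_small (a point): Foot of the stud for the small gear, on the plate's top face 8 mm above the bench, 54 mm from the fixed gear's axis; z up. The stud is 14 mm thick, 17 mm tall, the last 5 mm tapering to 5 mm. It suits the small gear, which is home when its underside lies on the plate (its centre 22 mm above this point).
- stud_medium (a point): Foot of the stud for the medium gear, on the plate's top face 8 mm above the bench, 60 mm from the fixed gear's axis; z up. The stud is 14 mm thick, 17 mm tall, the last 5 mm tapering to 5 mm. It suits the medium gear, which is home when its underside lies on the plate (its centre 22 mm above this point).
- stud_large (a point): Foot of the stud for the large gear, on the plate's top face 8 mm above the bench, 67 mm from the fixed gear's axis; z up. The stud is 14 mm thick, 17 mm tall, the last 5 mm tapering to 5 mm. It suits the large gear, which is home when its underside lies on the plate (its centre 22 mm above this point).
- gear_small_mid (a point): Centre of the small loose steel change gear (7 teeth, 53 mm over the tips), half-way up its 44 mm height; z along its axis. Lowest 18 mm: toothed disc with a blind bore 16.4 mm wide, 18 mm deep, open downward. Above: dark hexagonal boss, 28 mm across flats, to grip; flats face +x and every 60 degrees. A tooth lies along +x. Stands bore down. May be absent.
- gear_medium_mid (a point): Centre of the medium loose steel change gear (9 teeth, 66 mm over the tips), half-way up its 44 mm height; z along its axis. Lowest 18 mm: toothed disc with a blind bore 16.4 mm wide, 18 mm deep, open downward. Above: dark hexagonal boss, 28 mm across flats, to grip; flats face +x and every 60 degrees. A tooth lies along +x. Stands bore down. May be absent.
- gear_large_mid (a point): Centre of the large loose steel change gear (11 teeth, 78 mm over the tips), half-way up its 44 mm height; z along its axis. Lowest 18 mm: toothed disc with a blind bore 16.4 mm wide, 18 mm deep, open downward. Above: dark hexagonal boss, 28 mm across flats, to grip; flats face +x and every 60 degrees. A tooth lies along +x. Stands bore down. May be absent.
- dial_axis (a point): On the vertical axis of the feed dial, 49 mm above the bench, at mid-height of its black grip bar (60 mm long, 12 mm wide, 38 to 60 mm above the bench, across the 76 mm wide aluminium dial disc). Frame of the fixed feed base, not turning with the dial: -x points from the axis to the brass index.
- index (a point): Top of the small fixed brass index block at the rim of the dial, 46 mm from the axis; the white line on the grip bar has to point at it.
- dial_pointer (a point): White line on one end of the dial's black grip bar, 30 mm from its axis, 60 mm above the bench; turns with the dial, its x pointing outward along the bar, away from the axis. The dial is right when this point lies on the line from the axis to the index. The dial is stiff (about 0.1 N m) and stays where it is left; it starts 45 to 85 degrees short of the index and can go 50 degrees past it.
- feed_slide (a joint): Position in m of the steel slide on the feed base, driven by the dial at 25 mm per rad with 0.24 rad of lost motion. Let v be the dial's angle past the index in rad, clockwise: turned clockwise the slide reads 0.037 + 0.025 v; turned back, once the lost motion is used up, 0.043 + 0.025 v. So it reads 0.043 when the job is done. Move it by the dial only.
- oil_can: Bystander: brass oil can with a tall spout, 72 mm wide, 136 mm high; origin under its centre. Leave alone.
- carton: Bystander: small brown carton 58 x 64 x 46 mm; origin under its centre. Leave alone. Behind the work, from 0.72 m ahead of the robot, stand shelves with uprights.
Things that resemble listed ones, but are neither listed nor needed, are in the scene too. What is shaped like the part that bears gear_large_mid but purple is not meant.

How it is judged:
By the outcome, as a careful person would: the job done as asked, in the order asked, and still so for the second after the job is handed in, with the robot touching nothing.
Of gear_small, gear_medium, gear_large only 2 to 3 are there at a start; the rules pass over those that are not, and their reading is None.
At some moment in a run one of gear_small, gear_medium, gear_large may be knocked a few centimetres aside while the robot is not near it.
Once in a run the grip may slacken for a moment while it holds something.
It also fails if it takes over 208 s, if anything falls off the work surface, if the arm or the gripper's body presses on something with over 40 N, if the wrist force passes 120 N, or if a joint passes its speed limit or range.

ROBOT

A 6-joint arm with a two-finger parallel gripper is mounted at the origin on a cart in front of the work surface, level with it; the furniture and walls round the work are solid. World frame = base frame: x ahead of the robot, y to its left, z up, the work surface at z = 0. Lengths are in mm, angles in rad, forces in N, time in s.
With the tool pointing down it reaches from about 400 to 925 mm from the base axis. Payload 12.5 kg.
Tool frame: the origin (TCP) lies midway between the tips of the shut fingers; the grasp point (between the pads) lies 19 mm behind it (env.tcp_to_grasp is the distance from the TCP to the grasp point, in mm); z points along the fingers, y is the line along which they close (so a half turn about z gives the same grasp; the last joint's range is limited). The gripper opens to 95 mm and grips with 3 to 60 N. Pads are 20 mm wide; open, the fingers measure 119 mm over their backs; the gripper's body (75 mm by 180 mm) begins 59 mm behind the grasp point.
Start: joints at [-1.317, 0.491, 1.559, -0, 1.092, -0.106], TCP at [220.078, -584.989, 214.661] pointing down, gripper open.
Joint ranges: [-3.1, 3.1], [-0.84, 2.19], [0.05, 2.79], [-1.13, 4.28], [0.06, 2.93], [-2.69, 2.69]. Speed limits (rad/s): [2.22, 2.22, 2.79, 3.14, 3.14, 3.14].

INTERFACE

Orientations are given as [roll, pitch, yaw] about the fixed x, y, z axes, in that order (R = Rz(yaw) Ry(pitch) Rx(roll)).
In Python, from cell import env gives the robot as it stands. The module is installed in compiled form; this text tells all that it offers.
- The arm moves only by the tool step_arm, never from a script. Its argument "plan" is a list that holds one entry, the list of rows, each a list of 5 numbers: the shift along the tool's x, y, z in mm, then the turn about the tool's z in degrees, then the opening, from -1 (shut) to 1 (fully open). A call has 1 to 8 rows; each row is the pose to reach, as a shift and turn from the pose commanded when the call began, along the tool's axes at that moment; what a row does not reach only later rows make up. A row lasts 1/12 s, in which the tool goes at most 41.7 mm and 7.16 degrees, less where a joint would pass 70% of its speed; a pose out of reach is approached as far as the arm can. A call with a gripper value outside its range is refused whole. The fingers move at their own pace and stop on an object; the grip force is fixed at half the most. Time passes only in rows, so rows that repeat a pose let the fingers close. It gives the time, the measured TCP pose, the force, the opening and the grip force at its end, in the units of the state.
- env.state(): the state, without advancing time (a new reading comes with each control period).
- env.read_camera(name): name is "scene" or "side" or "wrist"; returns the picture (384x512x3 uint8, blue, green, red); there is no depth.
- env.get_calibration(name): a dict with "K" (3x3 intrinsics, pixels), "extrinsics" (4x4, takes a point from world to camera coordinates). Camera axes: x right, y up, looking along -z (the intrinsics and any distortion apply to the point x, -y, -z); pixel columns grow to the right and rows downward; lengths in mm; the calibration is good to about 2 mm. The wrist camera is an equidistant fisheye: a pixel r from the principal point sees the ray r / f radians off the axis. A picture is of the moment at which its call begins: read the wrist's pose just before it. get_calibration takes no time and is no camera call; for the wrist camera it gives the pose at the moment of the call.
- env.job_done(): hands the job in; it is judged then, once.
The state is a dict: "t": time; "joints": joint angles; "qvel": joint speeds; "tau": joint torques, N m; "eef_pos": TCP position; "tcp_rot": TCP orientation; "ft_force": force on the tool from outside, world axes, zero at the start; "moment": the same for the moment, N m; "opening": opening from 0.0 (shut) to 1.0 (fully open); "grip_force": force on a finger pad.
Only numpy, scipy, OpenCV 4.12 (cv2) and the standard library are available. Lean on these libraries where they do the work, as an engineer would, in place of code of your own. Each camera call takes 0.05 s, during which the arm holds its last target. There are 200 camera calls.

## Working session

There is one attempt and no reset: what is moved stays moved. The work goes in short steps, Python scripts to look and compute and a tool call to move; the robot and the scene stay as the last step left them, time stands still between calls to the robot, and variables do not carry over. Pictures are saved under pics/ and viewed, at most 14 in all, crops included, and the job is handed in when it is done.

Besides the shell and the picture viewer there is one more tool, called after "Request:" by a JSON object that holds its "api" and its "payload", one argument or row to a line. step_arm: Moves the arm, as the interface text tells. Its arguments: {"type":"object","properties":{"plan":{"type":"array"}},"required":["plan"]}

```bash
mkdir -p pics; python3 - <<'E'
from cell import env
import cv2,numpy as np
s=env.state();print({k:np.round(v,3) for k,v in s.items()})
for n in("scene","side"):
    im=env.read_camera(n);cv2.imwrite(f"pics/{n}0.png",im);cv2.imwrite(f"pics/{n}0b.png",cv2.resize(im,(800,600),interpolation=cv2.INTER_CUBIC))
    c=env.get_calibration(n);print(n,c)
im=env.read_camera("wrist");cv2.imwrite("pics/w0.png",im);print(env.get_calibration("wrist"))
E
```

```text
{'t': np.float64(0.0), 'joints': array([-1.317,  0.492,  1.559, -0.   ,  1.092, -0.106]), 'qvel': array([ 0.001, -0.   ,  0.001, -0.   , -0.002, -0.002]), 'tau': array([ 2.0000e-03, -6.1263e+01, -2.5817e+01,  6.9000e-02,  4.8000e-02,
       -0.0000e+00]), 'eef_pos': array([ 220.011, -584.741,  214.056]), 'tcp_rot': array([-3.14, -0.  ,  0.36]), 'ft_force': array([-0.198,  0.082,  0.125]), 'moment': array([ 0.017,  0.034, -0.057]), 'grip_force': np.float64(0.0), 'opening': np.float64(1.0)}
scene {'K': array([[388.5075018 ,   0.        , 253.54711036],
       [  0.        , 388.5075018 , 192.33090999],
       [  0.        ,   0.        ,   1.        ]]), 'extrinsics': array([[ 9.01380657e-01, -4.32966069e-01, -7.30023284e-03,
        -5.54050322e+02],
       [ 3.42060685e-01,  7.01587063e-01,  6.25116054e-01,
        -9.21954656e+01],
       [-2.65532291e-01, -5.65964642e-01,  7.80497679e-01,
        -1.49922428e+03],
       [ 0.00000000e+00,  0.00000000e+00,  0.00000000e+00,
         1.00000000e+00]])}
side {'K': array([[434.28761921,   0.        , 248.09128554],
       [  0.        ,
[... 255 characters left out ...]
94679e+02],
       [-2.80835987e-01,  8.69109833e-01,  4.07159977e-01,
        -1.28435331e+03],
       [ 0.00000000e+00,  0.00000000e+00,  0.00000000e+00,
         1.00000000e+00]])}
{'K': array([[297.31863964,   0.        , 254.45204566],
       [  0.        , 297.31863964, 191.21307953],
       [  0.        ,   0.        ,   1.        ]]), 'extrinsics': array([[ 3.51879553e-01, -9.36044036e-01, -1.53068232e-03,
        -6.23830054e+02],
       [ 9.02200457e-01,  3.39591852e-01, -2.65916736e-01,
         3.18623602e+01],
       [ 2.49429582e-01,  9.21896797e-02,  9.63994786e-01,
        -3.91413979e+02],
       [ 0.00000000e+00,  0.00000000e+00,  0.00000000e+00,
         1.00000000e+00]])}
```

View pics/scene0b.png

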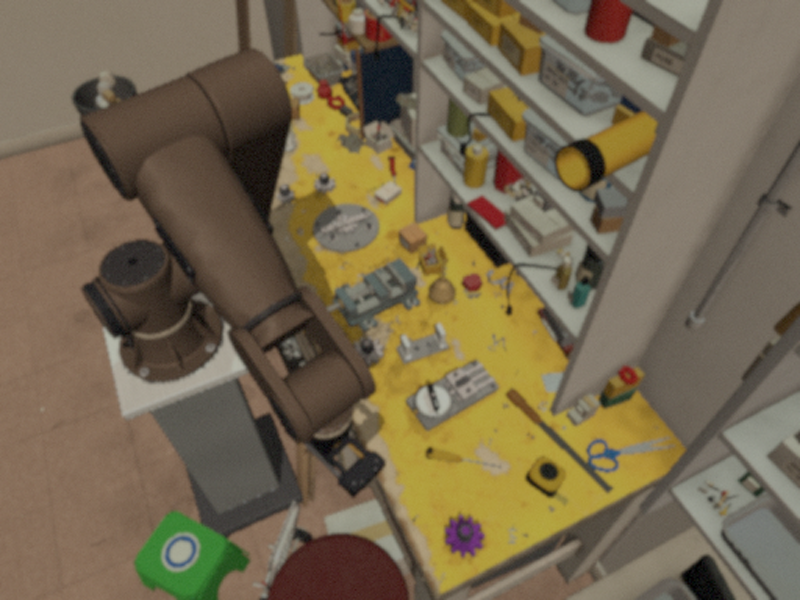

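View pics/side0b.png

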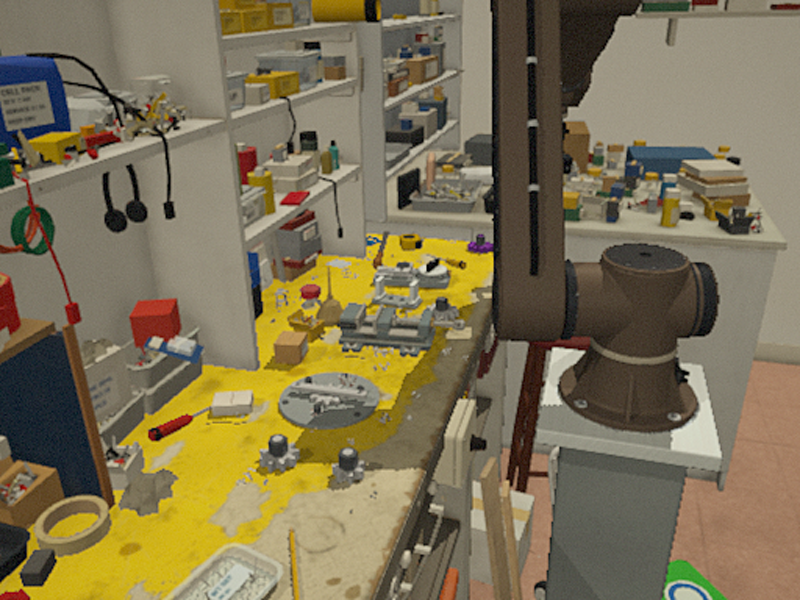

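The scene view shows, at 800x600:
- Gear plate with the bar across it (347,228).
- Loose steel gears at (285,190), (323,180) and (370,348).
- Post rest (423,343), dial (433,400), oil can (440,290) and carton (412,237).
- The purple gear (465,535) is the decoy.

The side view agrees: gears at (279,450), (349,462), (445,310).

```bash
cat > h.py <<'E'
from cell import env
import cv2,numpy as np
def ray(n,u,v,c=None):
    c=c or env.get_calibration(n);K,E=c["K"],c["extrinsics"]
    x,y=(u-K[0,2])/K[0,0],(v-K[1,2])/K[1,1]
    if n=="wrist":
        r=np.hypot(x,y);k=np.sin(r)/r if r>1e-9 else 1;d=np.array([x*k,-y*k,-np.cos(r)])
    else: d=np.array([x,-y,-1.])
    R=E[:3,:3];return -R.T@E[:3,3],R.T@d
def at(n,u,v,z,c=None):
    o,d=ray(n,u,v,c);return (o+d*(z-o[2])/d[2])[:2].round(1)
def proj(n,p,c=None):
    c=c or env.get_calibration(n);K,E=c["K"],c["extrinsics"]
    q=E[:3,:3]@np.array(p,float)+E[:3,3];x,y,z=q[0],-q[1],-q[2]
    if n=="wrist":
        r=np.hypot(x,y);k=np.arctan2(r,z)/max(r,1e-9)
    else:k=1/z
    return np.array([K[0,0]*x*k+K[0,2],K[1,1]*y*k+K[1,2]])
E
python3 - <<'E'
from h import *
f=.64
for n,l in {"scene":[("plate",347,228,8),("g1",285,186,44),("g2",323,175,44),("g3",370,342,44),("postL",406,338,60),("postR",440,328,60),("dial",433,397,60),("can",442,292,10),("carton",413,238,20)],
 "side":[("plate",330,400,8),("gA",279,441,44),("gB",349,453,44),("gC",444,302,44),("dial",432,264,50),("carton",291,346,20)]}.items():
    for m,u,v,z in l: print(n,m,at(n,u*f,v*f,z))
a=cv2.imread("pics/scene0.png");b=cv2.imread("pics/side0.png")
A=cv2.resize(a[90:280,160:330],None,fx=3,fy=3,interpolation=cv2.INTER_CUBIC)
cv2.imwrite("pics/cropA.png",A)
E
```

```text
scene plate [535.2 156.9]
scene g1 [427.2 363.6]
scene g2 [545.7 360.7]
scene g3 [ 424.3 -254.3]
scene postL [ 500.8 -291.2]
scene postR [ 586.  -300.5]
scene dial [ 484.3 -457.7]
scene can [ 664.7 -170.1]
scene carton [680.3  28.6]
side plate [528.3 176. ]
side gA [539.6 364.9]
side gB [418.8 364.4]
side gC [ 404.3 -236.5]
side dial [ 487.  -454.6]
side carton [681.2  15.8]
```

View pics/cropA.png

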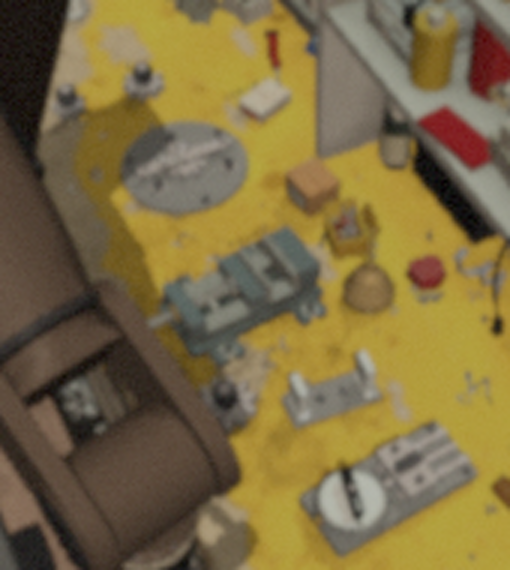

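Three steel gears. I judge them small (427,364), medium (545,361), large (420,-250) and will check the sizes from the wrist camera. Moving above the plate now.

Request:
{"api": "step_arm", "payload": {
  "plan": [
    [[27,-30,-40,0,1],[54,-61,-85,0,1],[81,-91,-85,0,1],[108,-121,-85,0,1],[135,-152,-85,0,1],[162,-183,-85,0,1],[189,-214,-85,0,1],[216,-245,-85,0,1]]
  ]
}}

```text
t: 0.82
eef_pos: [328.4, -298.3, 299.7]
tcp_rot: [3.141, -0.0, 0.359]
ft_force: [0.5, -0.9, -0.0]
opening: 1.005
grip_force: 0.0
```

Request:
{"api": "step_arm", "payload": {
  "plan": [
    [[27,-31,0,0,1],[54,-61,0,0,1],[81,-92,0,0,1],[108,-122,0,0,1],[135,-153,0,0,1],[162,-183,0,0,1],[189,-214,0,0,1],[216,-245,0,0,1]]
  ]
}}

```text
t: 1.48
eef_pos: [444.3, 7.2, 299.7]
tcp_rot: [3.141, -0.0, 0.36]
ft_force: [0.9, -1.8, -0.2]
opening: 1.001
grip_force: 0.0
```

Request:
{"api": "step_arm", "payload": {
  "plan": [
    [[23,-27,0,0,1],[46,-54,0,0,1],[69,-82,0,0,1],[92,-109,0,0,1],[92,-109,0,0,1],[92,-109,0,0,1]]
  ]
}}

```text
t: 1.98
eef_pos: [491.8, 140.8, 299.0]
tcp_rot: [-3.142, 0.001, 0.363]
ft_force: [0.1, 0.1, -0.1]
opening: 1.001
grip_force: 0.0
```

```bash
cat >> h.py <<'E'
def shot(name,x2=1.5):
    s=env.state();c=env.get_calibration("wrist");im=env.read_camera("wrist")
    cv2.imwrite(f"pics/{name}.png",im);np.savez(f"pics/{name}.npz",K=c["K"],extrinsics=c["extrinsics"])
    cv2.imwrite(f"pics/{name}b.png",cv2.resize(im,None,fx=x2,fy=x2,interpolation=cv2.INTER_CUBIC))
    print(s["t"],s["eef_pos"].round(1),s["tcp_rot"].round(4),s["joints"].round(2),s["ft_force"].round(1),s["opening"]);return im,c
def cal(name): return dict(np.load(f"pics/{name}.npz"))
def delta(dx,dy,yaw): return round(dx*np.cos(yaw)+dy*np.sin(yaw),1),round(dx*np.sin(yaw)-dy*np.cos(yaw),1)
E
python3 -c "
from h import *
shot('w1')"
```

```text
1.9833 [491.8 140.8 299. ] [-3.1415e+00  1.1000e-03  3.6280e-01] [ 0.15  0.25  1.71 -0.    1.19  1.36] [ 0.1  0.1 -0.1] 1.0007324167379212
```

View pics/w1b.png

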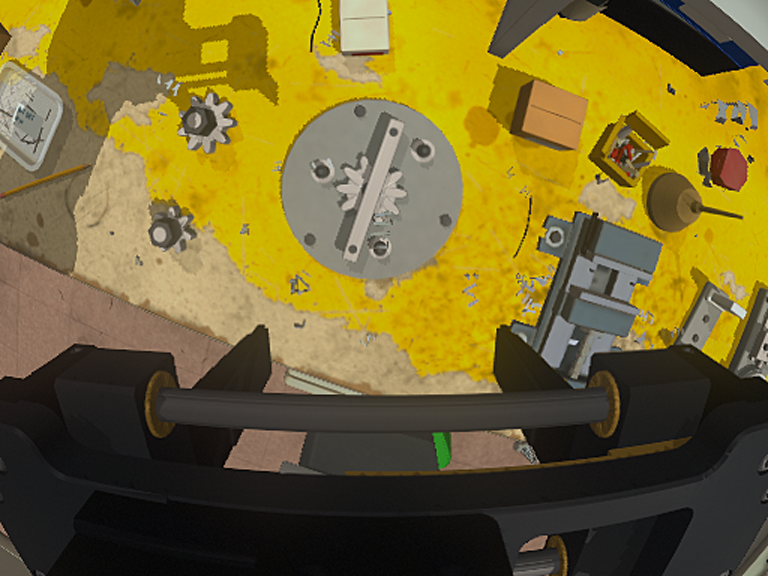

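The wrist view (768x576) shows:
- The bar from (395,118) to (353,258).
- Stud tops near (320,168), (423,148) and (379,243).
- A medium-sized gear with its boss at (200,120) and a small one at (165,230).

```bash
python3 - <<'E'
from h import *
c=cal("w1");f=1/1.5
P={}
for m,u,v,z in [("barA",395,118,27),("barB",353,258,27),("barmid",374,189,27),("plateL",281,190,8),("plateR",463,190,8),("plateT",372,99,8),("plateBt",372,279,8),("s1",320,168,25),("s2",423,148,25),("s3",379,241,25),("gm",196,120,44),("gs",160,230,44),("carton",548,107,46)]:
    P[m]=at("wrist",u*f,v*f,z,c);print(m,P[m])
b=P["barA"]-P["barB"];print(np.hypot(*b),np.degrees(np.arctan2(b[1],b[0])))
ctr=P["barmid"]
for k in("s1","s2","s3"):print(k,np.hypot(*(P[k]-ctr)))
im=cv2.imread("pics/w1.png");cv2.imwrite("pics/w1c.png",cv2.resize(im[50:200,90:320],None,fx=3.4,fy=3.4,interpolation=cv2.INTER_CUBIC))
E
```

```text
barA [609.7 172.5]
barB [463.5 162.1]
barmid [536.3 166.7]
plateL [501.4 257.9]
plateR [568.1  80.3]
plateT [622.2 201.7]
plateBt [445. 135.]
s1 [537.5 224.4]
s2 [591.9 136.2]
s3 [488.8 143.5]
gm [545.2 359.2]
gs [425.2 364.7]
carton [678.3  38.8]
146.56943746907135 4.068905975613085
s1 57.71247698721657
s2 63.416165131612956
s3 52.862935975974644
```

View pics/w1c.png

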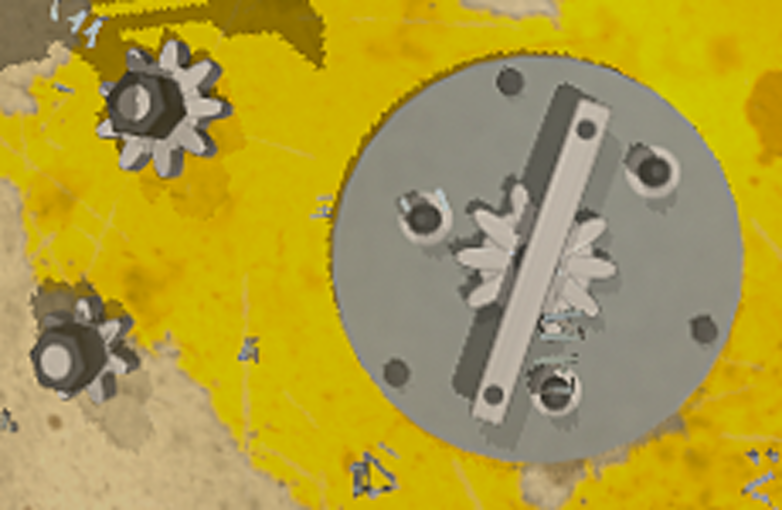

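Request:
{"api": "step_arm", "payload": {
  "plan": [
    [[13,-2,40,6,0],[26,-4,80,12,-0.16],[39,-7,120,16.7,-0.16],[51,-9,155,16.7,-0.16],[51,-9,185,16.7,-0.16],[51,-9,199,16.7,-0.16],[51,-9,199,16.7,-0.16]]
  ]
}}

```text
t: 2.62
eef_pos: [534.9, 164.1, 97.5]
tcp_rot: [3.141, 0.006, 0.067]
ft_force: [-0.6, -0.3, -0.2]
opening: 0.569
grip_force: 0.0
```

```bash
python3 -c "
from h import *
shot('w2')"
```

```text
2.6167 [534.9 164.1  97.5] [3.1407 0.0058 0.0667] [ 0.18  0.55  1.84 -0.    0.76  1.68] [-0.6 -0.3 -0.2] 0.5691702335411453
```

View pics/w2b.png

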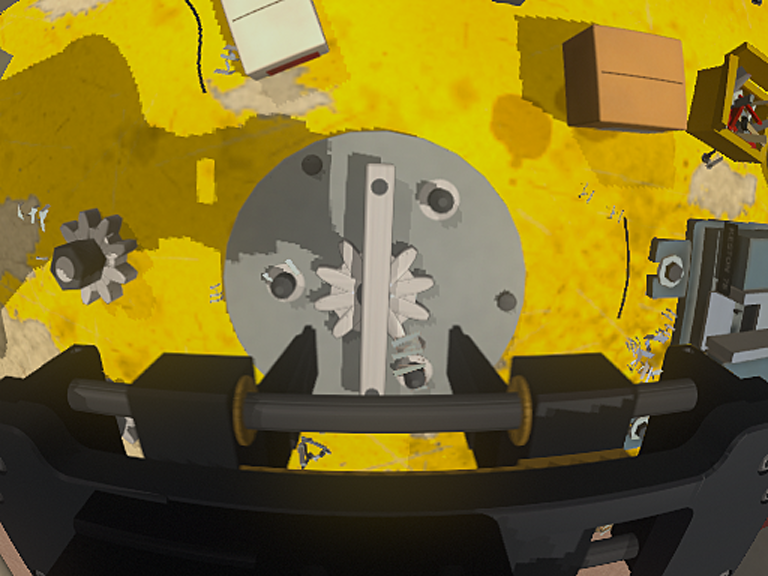

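The close view shows the bar from (379,165) down to about (372,395), the fixed gear around it near (376,292), and stud tops at (439,202), (283,285) and (412,372).

```bash
python3 - <<'E'
from h import *
c=cal("w2");f=1/1.5
im=cv2.imread("pics/w2.png")
for m,u,v,z in [("barfar",379.5,165,27),("hole1",379,186,27),("hole2",371.5,394,27),("s2",440,202,25),("s1",283,285,25),("s3",412,371,25),("plL",224,292,8),("plR",527,290,8),("plT",383,131,8),("tipgearL",315,293,17),("tipgearR",436,290,17)]:
    print(m,at("wrist",u*f,v*f,z,c))
E
```

```text
barfar [608.3 170.3]
hole1 [596.9 169.8]
hole2 [472.3 166.4]
s2 [590.6 136. ]
s1 [537.8 221.2]
s3 [488.8 142.8]
plL [525.6 263.8]
plR [539.6  73. ]
plT [628.1 169.7]
tipgearL [531.8 203.5]
tipgearR [538.4 132.5]
```

Request:
{"api": "step_arm", "payload": {
  "plan": [
    [[0,-4,30,1.5,-0.16],[0,-4,55,1.5,-0.16],[0,-4,70,1.5,-0.16],[0,-4,77,1.5,-0.16],[0,-4,77,1.5,-0.16]]
  ]
}}

```text
t: 3.08
eef_pos: [536.4, 169.2, 23.8]
tcp_rot: [3.141, 0.0, 0.041]
ft_force: [-0.6, -0.4, 0.4]
opening: 0.423
grip_force: 0.0
```

Request:
{"api": "step_arm", "payload": {
  "plan": [
    [[0,0,0,0,-0.7],[0,0,0,0,-1],[0,0,0,0,-1],[0,0,0,0,-1],[0,0,0,0,-1],[0,0,0,0,-1],[0,0,0,0,-1]]
  ]
}}

```text
t: 3.67
eef_pos: [536.6, 169.8, 24.4]
tcp_rot: [3.142, -0.001, 0.042]
ft_force: [-1.1, -1.7, 7.1]
opening: 0.159
grip_force: 30.0
```

Request:
{"api": "step_arm", "payload": {
  "plan": [
    [[0,0,0,0,-0.4],[0,0,0,0,-0.4],[0,0,3,0,-0.4],[0,0,4.5,0,-0.4],[0,0,4.5,0,-0.4],[0,0,4.5,0,-1],[0,0,4.5,0,-1],[0,0,4.5,0,-1]]
  ]
}}

```text
t: 4.33
eef_pos: [536.2, 169.8, 19.0]
tcp_rot: [3.141, 0.0, 0.042]
ft_force: [-0.3, -0.1, -1.5]
opening: 0.164
grip_force: 30.0
```

Request:
{"api": "step_arm", "payload": {
  "plan": [
    [[0,0,0,0,-1],[0,0,0,0,-1],[0,0,0,0,-1]]
  ]
}}

```text
t: 4.58
eef_pos: [536.2, 169.8, 19.0]
tcp_rot: [3.142, 0.0, 0.042]
ft_force: [-0.4, 0.4, -1.6]
opening: 0.164
grip_force: 30.0
```

Request:
{"api": "step_arm", "payload": {
  "plan": [
    [[0,0,-10,0,-1],[0,0,-30,0,-1],[0,0,-65,0,-1],[0,20,-100,0,-1],[0,50,-135,0,-1],[0,85,-160,0,-1],[0,120,-170,0,-1],[0,155,-170,0,-1]]
  ]
}}

```text
t: 5.25
eef_pos: [543.6, 13.3, 193.3]
tcp_rot: [3.141, -0.006, 0.043]
ft_force: [1.1, -0.4, -0.8]
opening: 0.164
grip_force: 30.0
```

Request:
{"api": "step_arm", "payload": {
  "plan": [
    [[0,35,0,0,-1],[0,70,0,0,-1],[0,105,0,0,-1],[0,140,0,0,-1],[0,175,0,0,-1],[0,210,0,0,-1],[0,245,0,0,-1],[0,280,0,0,-1]]
  ]
}}

```text
t: 5.92
eef_pos: [554.1, -266.5, 189.9]
tcp_rot: [3.141, -0.0, 0.042]
ft_force: [0.5, 0.3, -0.6]
opening: 0.165
grip_force: 30.0
```

Request:
{"api": "step_arm", "payload": {
  "plan": [
    [[0,20,0,0,-1],[0,20,0,0,-1],[0,20,0,0,-1],[0,20,0,0,-1]]
  ]
}}

```text
t: 6.25
eef_pos: [555.1, -284.1, 189.4]
tcp_rot: [-3.141, 0.0, 0.042]
ft_force: [-0.4, 0.3, -1.9]
opening: 0.166
grip_force: 30.0
```

```bash
python3 -c "
from h import *
shot('w3')"
```

```text
6.25 [ 555.1 -284.1  189.4] [-3.1414e+00  2.0000e-04  4.2200e-02] [-0.58  0.51  1.59  0.    1.04  0.95] [-0.4  0.3 -1.9] 0.16615471532308654
```

View pics/w3b.png

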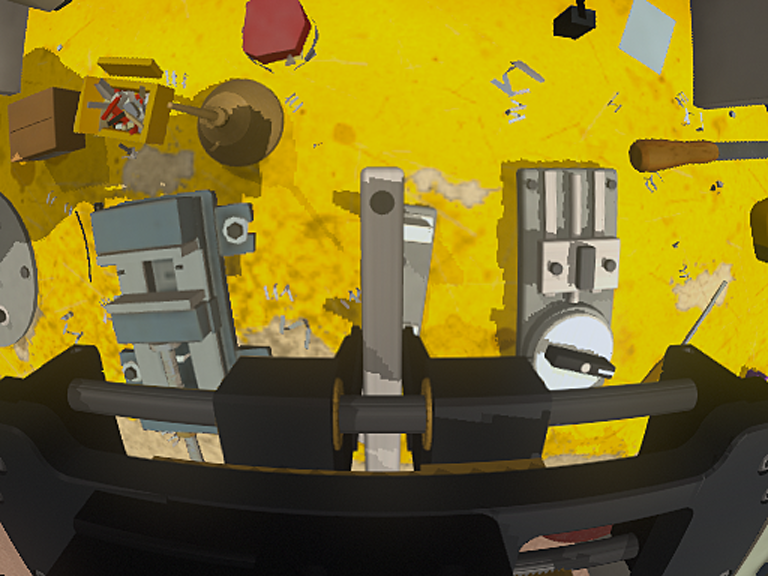

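The bar is held straight at (382,170-400). The rest is partly hidden under it, with its far-right base corner at (438,206) and the far post top's right end at (433,213)-(431,240). The dial centre is about (572,347), with its white line at the right end (603,369).

```bash
python3 - <<'E'
from h import *
c=cal("w3");f=1/1.5
for m,u,v,z in [("postfar-r",433,213,60),("postfar-r2",431,240,60),("base far r",438,206,10),("base r near",414,375,10),("dialc",572,347,36),("gripc",578,360,60),("line",606,369,60),("index?",572,395,30)]:
    print(m,at("wrist",u*f,v*f,z,c))
im=cv2.imread("pics/w3.png")[115:270,240:420];cv2.imwrite("pics/w3c.png",cv2.resize(im,None,fx=3.8,fy=3.8,interpolation=cv2.INTER_CUBIC))
s=cv2.imread("pics/scene0.png")[200:250,250:300]
E
```

```text
postfar-r [ 598.5 -316.7]
postfar-r2 [ 579.9 -316.5]
base far r [ 599.4 -326.3]
base r near [ 452.8 -316.4]
dialc [ 493.  -446.8]
gripc [ 491.8 -442.2]
line [ 483.3 -470.8]
index? [ 443.2 -460.2]
```

View pics/w3c.png

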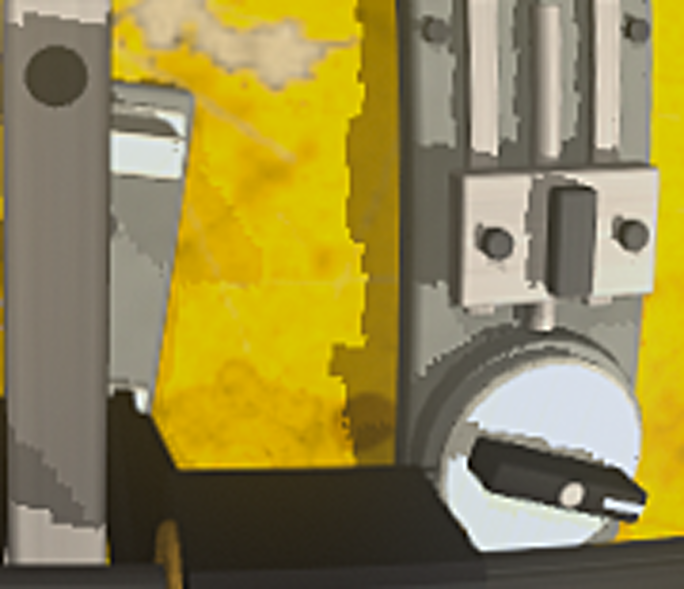

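```bash
python3 - <<'E'
from h import *
c=cal("w3")
for m,u,v,z in [("far-r-f",185,135,60),("far-r-n",182,180,60),("near-r-f",148,388,60),("near-r-n",149,411,60),("basefar r",192,93,10),("dialdisc L",443,470,38),("discR",640,440,38),("discTop",545,362,38),("gripL",472,455,60),("gripRfar",645,500,60),("gripRmid",640,507,60),("gripLmid",475,447,60)]:
    print(m,at("wrist",240+u/3.8,115+v/3.8,z,c))
for n,u,v in [("scene",406,334),("scene",439,325)]:
    print(at(n,u*.64,v*.64,60))
E
```

```text
far-r-f [ 589.8 -317.3]
far-r-n [ 577.5 -317.2]
near-r-f [ 517.5 -311.8]
near-r-n [ 510.5 -312.6]
basefar r [ 596.7 -324.7]
dialdisc L [ 483.7 -413.3]
discR [ 494.5 -486.2]
discTop [ 521.8 -443.2]
gripL [ 498.6 -413. ]
gripRfar [ 482.3 -479.6]
gripRmid [ 479.8 -478.3]
gripLmid [ 501.3 -413.5]
[ 505.9 -280.9]
[ 588.  -291.7]
```

Request:
{"api": "step_arm", "payload": {
  "plan": [
    [[-6,7,30,4,-1],[-12.5,13.5,60,6.9,-1],[-12.5,13.5,90,6.9,-1],[-12.5,13.5,108,6.9,-1],[-12.5,13.5,115,6.9,-1],[-12.5,13.5,115,6.9,-1],[-12.5,13.5,115,6.9,-1]]
  ]
}}

```text
t: 6.88
eef_pos: [544.0, -298.3, 75.0]
tcp_rot: [3.141, -0.001, -0.077]
ft_force: [0.7, 1.3, -0.5]
opening: 0.165
grip_force: 30.0
```

```bash
python3 - <<'E'
from h import *
shot('w4')
a=cv2.resize(cv2.imread("pics/w4.png"),(640,480))
s=env.read_camera("side");cv2.imwrite("pics/s4.png",s)
b=cv2.resize(s[150:200,220:300],(640,400),interpolation=cv2.INTER_CUBIC)
sc=env.read_camera("scene");cv2.imwrite("pics/sc4.png",sc)
d=cv2.resize(sc[190:250,240:300],(400,400),interpolation=cv2.INTER_CUBIC)
w=cv2.resize(a[0:320],(400,200))
# composite: wrist crop + scene crop
e=cv2.imread("pics/w4.png")[100:280,150:390]
cv2.imwrite("pics/comp4.png",np.hstack([cv2.resize(d,(380,400)),cv2.resize(e,(420,400))]))
E
```

```text
6.8833 [ 544.  -298.3   75. ] [ 3.1411e+00 -7.0000e-04 -7.7300e-02] [-0.61  0.65  1.7  -0.    0.79  1.04] [ 0.7  1.3 -0.5] 0.16521256834791628
```

View pics/comp4.png

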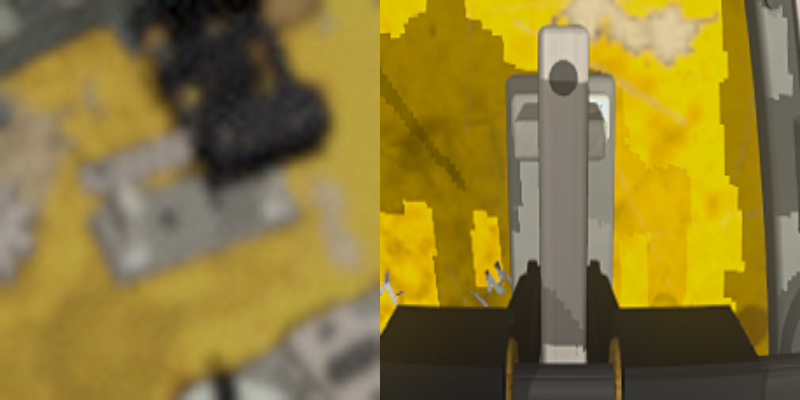

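The bar is centred over both posts and parallel to the base. Lowering it.

Request:
{"api": "step_arm", "payload": {
  "plan": [
    [[0,0,5,0,-1],[0,0,9,0,-1],[0,0,11,0,-1],[0,0,12,0,-1],[0,0,13,0,-1],[0,0,13,0,-1]]
  ]
}}

```text
t: 7.53
eef_pos: [543.3, -298.7, 62.0]
tcp_rot: [3.142, 0.0, -0.078]
ft_force: [-4.8, 2.4, 9.6]
opening: 0.162
grip_force: 30.0
```

```bash
python3 - <<'E'
from h import *
c=cal("w4")
for v in (120,160): print(at("wrist",150+180/1.75,100+v/2.22,60,c))
print(at("wrist",150+185/1.75,100+27/2.22,85,c))
E
```

```text
[ 590.1 -301. ]
[ 578.5 -300.1]
[ 616.3 -304.7]
```

Request:
{"api": "step_arm", "payload": {
  "plan": [
    [[0,0,0,0,-0.8],[0,0,0,0,-0.5],[0,0,0,0,-0.3],[0,0,0,0,-0.3],[0,0,-30,0,-0.2],[0,0,-70,0,0],[0,0,-110,0,0.4],[0,0,-150,0,0.4]]
  ]
}}

```text
t: 8.2
eef_pos: [543.2, -298.6, 212.6]
tcp_rot: [-3.141, 0.001, -0.078]
ft_force: [0.4, -0.1, -0.4]
opening: 0.552
grip_force: 0.0
```

Request:
{"api": "step_arm", "payload": {
  "plan": [
    [[-30,-8,0,0,0.5],[-60,-16,0,0,0.5],[-90,-24,0,0,0.5],[-120,-32,0,0,0.5],[-146,-40,0,0,0.5],[-146,-40,0,0,0.5],[-146,-40,0,0,0.5]]
  ]
}}

```text
t: 8.78
eef_pos: [400.6, -247.5, 211.6]
tcp_rot: [3.141, -0.001, -0.079]
ft_force: [0.6, 0.3, 0.9]
opening: 0.748
grip_force: 0.0
```

```bash
cat >> h.py <<'E'
def top(im,c,x0,y0,z,half,px=4):
    """top view: world x up, y left, px per mm, centred x0,y0"""
    n=2*half*px;r,q=np.mgrid[0:n,0:n];X=x0+half-r/px;Y=y0+half-q/px
    K,E=c["K"],c["extrinsics"];p=np.stack([X.ravel(),Y.ravel(),np.full(X.size,z)])
    p=E[:3,:3]@p+E[:3,3:];x,y,w=p[0],-p[1],-p[2];rr=np.hypot(x,y);k=np.arctan2(rr,w)/rr
    m=lambda a:a.reshape(n,n).astype(np.float32)
    return cv2.remap(im,m(K[0,0]*x*k+K[0,2]),m(K[1,1]*y*k+K[1,2]),cv2.INTER_LINEAR)
E
python3 - <<'E'
from h import *
im,c=shot('w5')
g=top(im,c,418,-247,44,70,3);h=top(im,c,418,-247,18,70,3)
cv2.imwrite("pics/w5t.png",cv2.resize(np.hstack([g,h]),(800,400)))
E
```

```text
8.7833 [ 400.6 -247.5  211.6] [ 3.1409e+00 -9.0000e-04 -7.9000e-02] [-0.69  0.28  1.93 -0.    0.94  0.96] [0.6 0.3 0.9] 0.7477581751804325
```

View pics/w5t.png

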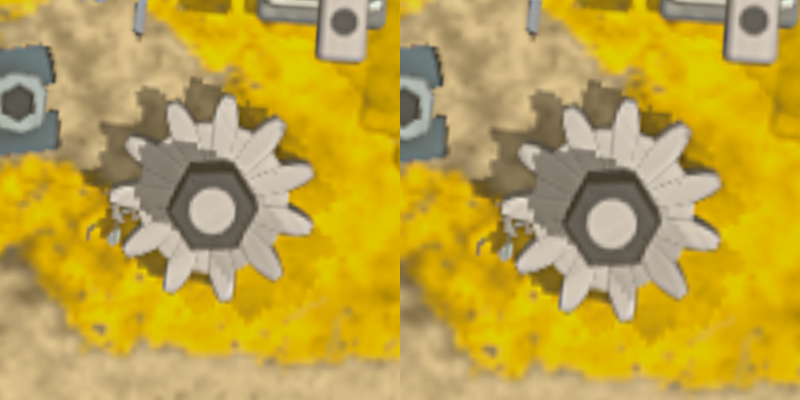

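Enlarged top view: a steel gear with 11 teeth, so this is the large one (purple decoy excluded). Boss at crop (212,206) in the z=44 half. Next I get its phase.

```bash
cat >> h.py <<'E'
def phase(im,c,x,y,N,tip,z=18,r=None):
    """tooth angle (deg) about x,y from saturation at radii near tips"""
    t=np.radians(np.arange(0,360,1.0));res=0
    for rr in np.linspace(tip-7,tip-2,6):
        uv=np.array([proj("wrist",(x+rr*np.cos(a),y+rr*np.sin(a),z),c) for a in t],np.float32)
        v=cv2.remap(im,uv[None,:,0],uv[None,:,1],cv2.INTER_LINEAR)[0].astype(float)
        sat=v.max(1)-v.min(1)
        res=res+np.sum(sat*np.exp(-1j*N*t))
    return (np.degrees(np.angle(-res.conjugate()))/N)%(360/N),abs(res)/len(t)/6
def hexfit(im,c,x,y,z=44):
    g=top(im,c,x,y,z,26,4);gr=cv2.GaussianBlur(g,(3,3),0).max(2)
    m=(gr<112).astype(np.uint8);cs,_=cv2.findContours(m,cv2.RETR_EXTERNAL,cv2.CHAIN_APPROX_NONE)
    k=max(cs,key=cv2.contourArea);(a,b),_=cv2.minEnclosingCircle(k);p=k[:,0]
    return x+26-b/4,y+26-a/4,cv2.contourArea(k)/16
def refine(im,c,x,y,N,tip,z=18):
    """best centre: maximise tooth harmonic"""
    best=max(((phase(im,c,x+i,y+j,N,tip,z)[1],x+i,y+j) for i in np.arange(-6,6.1,1.5) for j in np.arange(-6,6.1,1.5)))
    return best,phase(im,c,best[1],best[2],N,tip,z)
E
python3 - <<'E'
from h import *
im=cv2.imread("pics/w5.png");c=cal("w5")
print(refine(im,c,415.5,-251.2,11,39,18)); print(hexfit(im,c,415.9,-251.2))
c1=cal("w1");i1=cv2.imread("pics/w1.png")
print(refine(i1,c1,545,359,9,33)); print(refine(i1,c1,425,364.7,7,26.5))
E
```

```text
((np.float64(31.382964900819374), np.float64(415.5), np.float64(-251.2)), (np.float64(23.51894338717068), np.float64(31.382964900819374)))
(416.525, -251.3673069000244, 728.125)
((np.float64(34.10071798394188), np.float64(545.0), np.float64(359.0)), (np.float64(6.4370208887148594), np.float64(34.10071798394188)))
((np.float64(9.558139755273173), np.float64(426.5), np.float64(358.7)), (np.float64(13.945397291381704), np.float64(9.558139755273173)))
```

```bash
cat >> h.py <<'E'
def hexang(im,c,x,y,z=44):
    """6-fold edge model: score of bright-vs-dark across hex boundary; returns best flat angle mod 60, centre"""
    g=cv2.GaussianBlur(top(im,c,x,y,z,26,4),(5,5),0).astype(float).max(2)
    best=[]
    t=np.radians(np.arange(0,360,2.0))
    for a in range(0,60,2):
        f=np.mod(t-np.radians(a)+np.pi/6,np.pi/3)-np.pi/6
        for i in np.arange(-3,3.1,1):
            for j in np.arange(-3,3.1,1):
                s=0
                for k,w in((1.12,1),(0.88,-1)):
                    rr=14*k/np.cos(f);X=i+rr*np.cos(t);Y=j+rr*np.sin(t)
                    u=((26-Y)*4).round().astype(int);v=((26-X)*4).round().astype(int)
                    s+=w*g[v,u].mean()
                best.append((round(s,1),a,x+i,y+j))
    return sorted(best)[::-1][:4]
E
python3 - <<'E'
from h import *
im=cv2.imread("pics/w5.png");c=cal("w5")
print(hexang(im,c,416,-251.2))
c1=cal("w1");i1=cv2.imread("pics/w1.png")
print(hexang(i1,c1,545,359)); print(hexang(i1,c1,425,364))
E
```

```text
[(np.float64(72.8), 0, np.float64(416.0), np.float64(-251.2)), (np.float64(72.1), 2, np.float64(416.0), np.float64(-251.2)), (np.float64(71.4), 4, np.float64(416.0), np.float64(-251.2)), (np.float64(70.8), 6, np.float64(416.0), np.float64(-251.2))]
[(np.float64(50.3), 6, np.float64(545.0), np.float64(361.0)), (np.float64(50.2), 4, np.float64(545.0), np.float64(361.0)), (np.float64(49.7), 8, np.float64(545.0), np.float64(361.0)), (np.float64(49.7), 2, np.float64(545.0), np.float64(361.0))]
[(np.float64(47.5), 8, np.float64(422.0), np.float64(364.0)), (np.float64(47.5), 6, np.float64(422.0), np.float64(364.0)), (np.float64(47.1), 4, np.float64(422.0), np.float64(364.0)), (np.float64(46.8), 10, np.float64(422.0), np.float64(364.0))]
```

Request:
{"api": "step_arm", "payload": {
  "plan": [
    [[8,1,35,-7,0.3],[15.7,2.6,70,-14,0.3],[15.7,2.6,100,-21,0.3],[15.7,2.6,125,-28,0.3],[15.7,2.6,145,-35,0.3],[15.7,2.6,155,-35.5,0.3],[15.7,2.6,155,-35.5,0.3]]
  ]
}}

```text
t: 9.42
eef_pos: [416.6, -251.2, 54.0]
tcp_rot: [-3.139, 0.001, 0.538]
ft_force: [-0.7, -0.4, 0.4]
opening: 0.653
grip_force: 0.0
```

```bash
python3 - <<'E'
from h import *
im,c=shot('w6')
print(hexang(im,c,416,-251.2),refine(im,c,416,-251,11,39,18))
E
```

```text
9.4167 [ 416.6 -251.2   54. ] [-3.1386e+00  1.1000e-03  5.3840e-01] [-0.68  0.54  2.05 -0.    0.55  0.35] [-0.7 -0.4  0.4] 0.6533434752622049
[(np.float64(74.4), 6, np.float64(415.0), np.float64(-250.2)), (np.float64(74.4), 0, np.float64(416.0), np.float64(-251.2)), (np.float64(74.1), 4, np.float64(415.0), np.float64(-250.2)), (np.float64(73.9), 2, np.float64(416.0), np.float64(-251.2))] ((np.float64(32.984983856479836), np.float64(416.0), np.float64(-251.0)), (np.float64(23.161720643205584), np.float64(32.984983856479836)))
```

Centred. Going down and gripping.

Request:
{"api": "step_arm", "payload": {
  "plan": [
    [[0,0,15,0,0.3],[0,0,27,0,0.3],[0,0,33,0,0.2],[0,0,33,0,-0.2],[0,0,33,0,-1],[0,0,33,0,-1],[0,0,33,0,-1],[0,0,33,0,-1]]
  ]
}}

```text
t: 10.13
eef_pos: [416.7, -251.5, 23.7]
tcp_rot: [3.141, -0.0, 0.541]
ft_force: [0.3, 0.3, 0.7]
opening: 0.305
grip_force: 1.3
```

Request:
{"api": "step_arm", "payload": {
  "plan": [
    [[0,0,0,0,-1],[0,0,0,0,-1],[0,0,-15,0,-1],[0,0,-50,0,-1],[0,0,-85,0,-1],[0,0,-120,0,-1],[0,0,-150,0,-1],[0,0,-180,0,-1]]
  ]
}}

```text
t: 10.8
eef_pos: [416.1, -251.0, 204.9]
tcp_rot: [3.141, -0.0, 0.541]
ft_force: [0.1, -0.2, -2.7]
opening: 0.292
grip_force: 30.0
```

Request:
{"api": "step_arm", "payload": {
  "plan": [
    [[26,-36,0,0,-1],[52,-72,0,0,-1],[78,-108,0,0,-1],[104,-143,0,0,-1],[130,-178,0,0,-1],[156,-213,0,0,-1],[181,-247,0,0,-1],[205,-280,0,0,-1]]
  ]
}}

```text
t: 11.47
eef_pos: [446.2, 82.7, 203.2]
tcp_rot: [3.141, 0.0, 0.541]
ft_force: [0.8, 1.2, -2.2]
opening: 0.292
grip_force: 30.0
```

Request:
{"api": "step_arm", "payload": {
  "plan": [
    [[15,-20,0,0,-1],[15,-20,0,0,-1],[15,-20,0,0,-1],[15,-20,0,0,-1]]
  ]
}}

```text
t: 11.8
eef_pos: [448.9, 105.1, 202.9]
tcp_rot: [3.142, 0.001, 0.542]
ft_force: [0.6, -1.0, -2.8]
opening: 0.296
grip_force: 30.0
```

```bash
python3 - <<'E'
from h import *
im,c=shot('w7')
A=top(im,c,533,168.5,8,100,4);B=top(im,c,533,168.5,17,40,10)
cv2.imwrite("pics/w7t.png",np.hstack([cv2.resize(A,(400,400)),cv2.resize(B,(400,400))]))
cv2.imwrite("pics/w7A.png",A)
E
```

```text
11.8 [448.9 105.1 202.9] [3.1416e+00 6.0000e-04 5.4170e-01] [ 0.09  0.27  1.96 -0.    0.91  1.12] [ 0.6 -1.  -2.8] 0.29627915090458545
```

View pics/w7t.png

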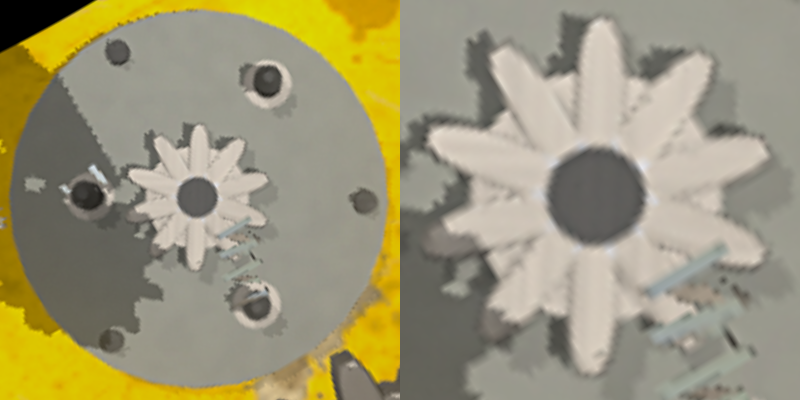

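The top view is clear. The fixed gear is at (533.9,168.9) with a tooth at -1.3°. Stud distances give:
- **Large:** upper right, (591,134).
- **Medium:** lower, (481,140).
- **Small:** left, (535,223).

The mesh needs the large gear turned about +16° in the tool frame.

Request:
{"api": "step_arm", "payload": {
  "plan": [
    [[30,11,0,6,-1],[60,22,0,12,-1],[90,33,20,16,-1],[118,42,50,16,-1],[137,49,85,16,-1],[137,49,115,16,-1],[137,49,140,16,-1],[137,49,140,16,-1]]
  ]
}}

```text
t: 12.52
eef_pos: [589.6, 132.1, 58.1]
tcp_rot: [-3.141, 0.008, 0.26]
ft_force: [-0.8, -0.4, -2.4]
opening: 0.293
grip_force: 30.0
```

```bash
python3 - <<'E'
from h import *
im,c=shot('w8')
s=env.state();x,y=s["eef_pos"][:2]
print(refine(im,c,x,y,11,39,s["eef_pos"][2]-23.7+18))
a=np.array([591.1,134.1])-[x,y];print(delta(*a,s["tcp_rot"][2]))
E
```

```text
12.5167 [589.6 132.1  58.1] [-3.1405  0.0083  0.2599] [ 0.11  0.65  1.75 -0.    0.75  1.42] [-0.8 -0.4 -2.4] 0.2929268389557415
((np.float64(12.240998320893802), np.float64(593.8285074994224), np.float64(133.9959872914384)), (np.float64(3.4616572632726887), np.float64(12.240998320893802)))
(np.float64(0.7), np.float64(-1.5))
```

Request:
{"api": "step_arm", "payload": {
  "plan": [
    [[0,0,0,0,-1],[0,0,0,0,-1]]
  ]
}}

```text
t: 12.73
eef_pos: [592.8, 133.6, 65.1]
tcp_rot: [3.141, -0.003, 0.261]
ft_force: [-0.8, 0.3, -2.7]
opening: 0.29
grip_force: 30.0
```

Request:
{"api": "step_arm", "payload": {
  "plan": [
    [[-1.2,-0.7,8,0,-1],[-1.2,-0.7,14,0,-1],[-1.2,-0.7,18,0,-1],[-1.2,-0.7,21,0,-1],[-1.2,-0.7,21,0,-1]]
  ]
}}

```text
t: 13.15
eef_pos: [591.3, 134.6, 41.7]
tcp_rot: [3.141, -0.002, 0.262]
ft_force: [4.4, 0.4, -5.1]
opening: 0.291
grip_force: 30.0
```

Request:
{"api": "step_arm", "payload": {
  "plan": [
    [[0,0,3,0,-1],[0,0,5,0,-1],[0,0,7,0,-1],[0,0,7,0,-1]]
  ]
}}

```text
t: 13.48
eef_pos: [591.4, 134.6, 35.0]
tcp_rot: [3.141, -0.002, 0.262]
ft_force: [5.7, 0.6, -2.1]
opening: 0.292
grip_force: 30.0
```

It has dropped into mesh already. Seating it.

Request:
{"api": "step_arm", "payload": {
  "plan": [
    [[0,0,2,0,-1],[0,0,3.5,0,-1],[0,0,4.5,0,-1],[0,0,4.5,0,-1]]
  ]
}}

```text
t: 13.82
eef_pos: [591.6, 134.6, 31.7]
tcp_rot: [3.141, -0.003, 0.262]
ft_force: [4.0, 1.5, 8.7]
opening: 0.29
grip_force: 30.0
```

Request:
{"api": "step_arm", "payload": {
  "plan": [
    [[0,0,0,0,-0.6],[0,0,0,0,-0.2],[0,0,0,0,0.1],[0,0,0,0,0.1],[0,0,-20,0,0.1],[0,0,-50,0,0.1],[0,0,-85,0,0.1],[0,0,-120,0,0.3]]
  ]
}}

```text
t: 14.48
eef_pos: [589.6, 134.4, 151.2]
tcp_rot: [-3.141, 0.003, 0.262]
ft_force: [0.7, 0.4, -0.0]
opening: 0.582
grip_force: 0.0
```

```bash
python3 - <<'E'
from h import *
s=env.state();print(s["eef_pos"],s["tcp_rot"])
a=np.array([530,361])-s["eef_pos"][:2];print(delta(*a,s["tcp_rot"][2]))
E
```

```text
[589.60752599 134.36620628 151.15829227] [-3.14128050e+00  2.80514124e-03  2.62063231e-01]
(np.float64(1.1), np.float64(-234.3))
```

Request:
{"api": "step_arm", "payload": {
  "plan": [
    [[0,-35,0,-7,0.3],[0,-70,0,-14,0.3],[0,-105,5,-20,0.3],[0,-140,10,-20,0.3],[0,-175,15,-20,0.3],[0,-210,20,-20,0.3],[0,-234,20,-20,0.3],[0,-234,20,-20,0.3]]
  ]
}}

```text
t: 15.15
eef_pos: [527.8, 364.1, 129.6]
tcp_rot: [-3.141, 0.002, 0.615]
ft_force: [0.3, -0.2, 0.2]
opening: 0.65
grip_force: 0.0
```

Request:
{"api": "step_arm", "payload": {
  "plan": [
    [[0,0,0,0,0.3],[0,0,0,0,0.3]]
  ]
}}

```text
t: 15.32
eef_pos: [529.7, 359.8, 130.2]
tcp_rot: [3.141, 0.001, 0.611]
ft_force: [-0.4, 0.4, 0.2]
opening: 0.65
grip_force: 0.0
```

```bash
python3 - <<'E'
from h import *
im,c=shot('w9')
print(refine(im,c,545,361,9,33)); print(refine(im,c,425,364,7,26.5))
print(hexang(im,c,545,361)); print(hexang(im,c,424,364))
g=top(im,c,485,361,18,100,2);h=top(im,c,534,168.5,17,100,2)
cv2.imwrite("pics/w9t.png",np.hstack([g,h]))
E
```

```text
15.3167 [529.7 359.8 130.2] [3.1414e+00 1.2000e-03 6.1130e-01] [ 0.49  0.6   1.6  -0.    0.94  1.45] [-0.4  0.4  0.2] 0.6502727498420968
((np.float64(38.795569427654776), np.float64(545.0), np.float64(362.5)), (np.float64(6.533561185661785), np.float64(38.795569427654776)))
((np.float64(10.081454234187264), np.float64(426.5), np.float64(358.0)), (np.float64(36.65457006955077), np.float64(10.081454234187264)))
[(np.float64(58.8), 4, np.float64(546.0), np.float64(362.0)), (np.float64(58.6), 6, np.float64(546.0), np.float64(362.0)), (np.float64(58.2), 2, np.float64(546.0), np.float64(362.0)), (np.float64(58.1), 8, np.float64(546.0), np.float64(363.0))]
[(np.float64(14.0), 44, np.float64(422.0), np.float64(361.0)), (np.float64(13.9), 48, np.float64(421.0), np.float64(361.0)), (np.float64(13.9), 46, np.float64(422.0), np.float64(361.0)), (np.float64(13.8), 50, np.float64(421.0), np.float64(361.0))]
```

View pics/w9t.png

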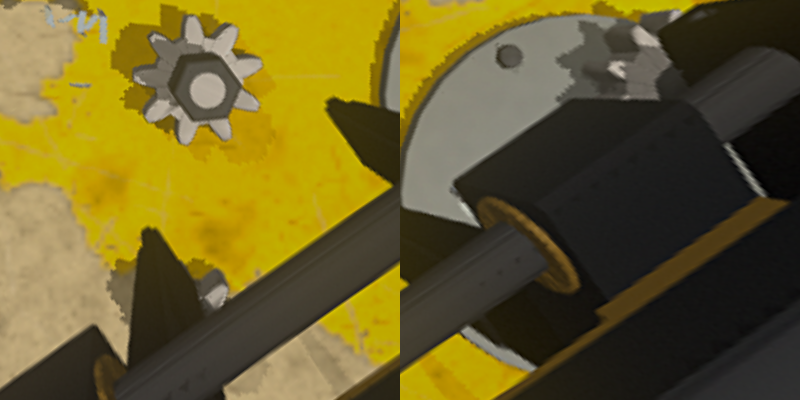

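This is the medium gear (9 teeth), standing at (545.5,362.2) with its flat at about 6°. Picking it up.

Request:
{"api": "step_arm", "payload": {
  "plan": [
    [[7,3.5,20,-1,0.3],[14.3,7.1,45,-1,0.3],[14.3,7.1,70,-1,0.3],[14.3,7.1,90,-1,0.3],[14.3,7.1,102,-1,0.3],[14.3,7.1,106.5,-1,0.2],[14.3,7.1,106.5,-1,0],[14.3,7.1,106.5,-1,-1]]
  ]
}}

```text
t: 16.03
eef_pos: [546.3, 362.7, 24.9]
tcp_rot: [3.141, -0.001, 0.628]
ft_force: [0.8, 0.4, 0.5]
opening: 0.511
grip_force: 0.0
```

Request:
{"api": "step_arm", "payload": {
  "plan": [
    [[0,0,0,0,-1],[0,0,0,0,-1],[0,0,0,0,-1],[0,0,0,0,-1],[0,0,0,0,-1],[0,0,0,0,-1]]
  ]
}}

```text
t: 16.53
eef_pos: [546.1, 363.0, 25.0]
tcp_rot: [3.141, -0.001, 0.629]
ft_force: [-0.9, -1.6, 6.6]
opening: 0.289
grip_force: 30.0
```

Request:
{"api": "step_arm", "payload": {
  "plan": [
    [[0,0,-15,0,-1],[0,0,-50,0,-1],[-20,16,-80,0,-1],[-48,37,-80,0,-1],[-76,59,-80,2,-1],[-104,81,-80,4.2,-1],[-132,102,-80,4.2,-1],[-160,124,-80,4.2,-1]]
  ]
}}

```text
t: 17.2
eef_pos: [488.2, 167.3, 104.2]
tcp_rot: [3.142, -0.0, 0.555]
ft_force: [0.4, -0.7, -2.8]
opening: 0.29
grip_force: 30.0
```

Request:
{"api": "step_arm", "payload": {
  "plan": [
    [[-12,9,0,0,-1],[-23.5,18.1,10,0,-1],[-23.5,18.1,25,0,-1],[-23.5,18.1,30,0,-1],[-23.5,18.1,30,0,-1],[-23.5,18.1,30,0,-1]]
  ]
}}

```text
t: 17.7
eef_pos: [479.0, 141.2, 74.1]
tcp_rot: [-3.141, 0.0, 0.556]
ft_force: [-0.3, -0.3, -1.3]
opening: 0.292
grip_force: 30.0
```

Request:
{"api": "step_arm", "payload": {
  "plan": [
    [[2.2,2.2,0,0,-1],[2.2,2.2,12,0,-1],[2.2,2.2,20,0,-1],[2.2,2.2,26,0,-1],[2.2,2.2,29,0,-1],[2.2,2.2,29,0,-1]]
  ]
}}

```text
t: 18.2
eef_pos: [481.8, 140.1, 44.5]
tcp_rot: [-3.141, 0.001, 0.555]
ft_force: [0.8, 0.3, -2.1]
opening: 0.29
grip_force: 30.0
```

Request:
{"api": "step_arm", "payload": {
  "plan": [
    [[0,0,3,0,-1],[0,0,5,0,-1],[0,0,7,0,-1],[0,0,7,0,-1]]
  ]
}}

```text
t: 18.53
eef_pos: [481.9, 140.0, 37.9]
tcp_rot: [3.141, -0.0, 0.555]
ft_force: [0.7, -0.1, -1.5]
opening: 0.291
grip_force: 30.0
```

In mesh. Seating it.

Request:
{"api": "step_arm", "payload": {
  "plan": [
    [[0,0,2.5,0,-1],[0,0,4.5,0,-1],[0,0,5.5,0,-1],[0,0,5.5,0,-1]]
  ]
}}

```text
t: 18.87
eef_pos: [481.9, 140.0, 32.9]
tcp_rot: [3.141, -0.0, 0.555]
ft_force: [-1.4, 0.7, 6.5]
opening: 0.293
grip_force: 30.0
```

Request:
{"api": "step_arm", "payload": {
  "plan": [
    [[0,0,0,0,-0.6],[0,0,0,0,-0.2],[0,0,0,0,0.1],[0,0,0,0,0.1],[0,0,-20,0,0.1],[0,0,-50,0,0.1],[0,0,-80,0,0.1],[0,0,-100,0,0.3]]
  ]
}}

```text
t: 19.53
eef_pos: [482.1, 140.1, 134.7]
tcp_rot: [3.141, -0.001, 0.555]
ft_force: [0.5, -0.5, -0.4]
opening: 0.576
grip_force: 0.0
```

Request:
{"api": "step_arm", "payload": {
  "plan": [
    [[12,-36,0,-3,0.3],[23,-72,0,-5,0.3],[34,-108,0,-5,0.3],[42,-145,0,-5,0.3],[46,-180,0,-5,0.3],[51,-217,0,-5,0.3],[51,-217,0,-5,0.3],[51,-217,0,-5,0.3]]
  ]
}}

```text
t: 20.2
eef_pos: [409.7, 352.7, 132.3]
tcp_rot: [3.142, 0.0, 0.646]
ft_force: [-0.7, -0.8, -0.9]
opening: 0.649
grip_force: 0.0
```

Request:
{"api": "step_arm", "payload": {
  "plan": [
    [[0,0,0,0,0.3],[0,0,0,0,0.3]]
  ]
}}

```text
t: 20.37
eef_pos: [411.1, 350.5, 132.4]
tcp_rot: [3.141, 0.0, 0.642]
ft_force: [0.8, 0.0, -0.5]
opening: 0.649
grip_force: 0.0
```

```bash
python3 - <<'E'
from h import *
im,c=shot('w10')
for z in (44,): print(hexang(im,c,424,363))
b,p=refine(im,c,425,363,7,26.5);print(b,p)
print(phase(im,c,425,363.5,7,26.5),phase(im,c,426,362,7,26.5))
g=top(im,c,430,361,44,60,3);h=top(im,c,430,361,18,60,3)
cv2.imwrite("pics/w10t.png",np.hstack([g,h]))
E
```

```text
20.3667 [411.1 350.5 132.4] [3.1414e+00 4.0000e-04 6.4160e-01] [ 0.58  0.47  1.86 -0.    0.81  1.51] [ 0.8  0.  -0.5] 0.6490499418895432
[(np.float64(49.5), 8, np.float64(422.0), np.float64(366.0)), (np.float64(49.4), 6, np.float64(422.0), np.float64(366.0)), (np.float64(49.1), 6, np.float64(423.0), np.float64(365.0)), (np.float64(48.8), 10, np.float64(422.0), np.float64(366.0))]
(np.float64(15.644865540623455), np.float64(423.5), np.float64(364.5)) (np.float64(14.927910726585505), np.float64(15.644865540623455))
(np.float64(15.79244976138745), np.float64(13.315317726143853)) (np.float64(17.852973137815315), np.float64(8.773549966935146))
```

View pics/w10t.png

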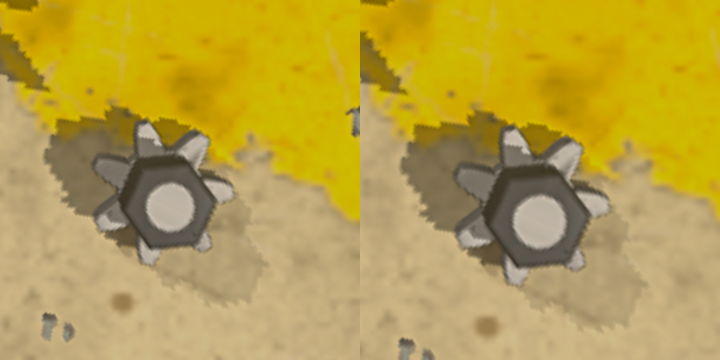

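The small gear (7 teeth) stands at (421.8,364.7), with a tooth at 14.9° and a flat at about 6.5°. Picking it up.

Request:
{"api": "step_arm", "payload": {
  "plan": [
    [[8,-2.5,20,0,0.3],[17,-5,45,0,0.3],[17,-5,70,0,0.3],[17,-5,90,0,0.3],[17,-5,102,0,0.3],[17,-5,108,0,0.2],[17,-5,108,0,0],[17,-5,108,0,-1]]
  ]
}}

```text
t: 21.08
eef_pos: [421.9, 365.1, 24.9]
tcp_rot: [3.141, -0.0, 0.642]
ft_force: [-0.4, -0.5, 0.0]
opening: 0.515
grip_force: 0.0
```

Request:
{"api": "step_arm", "payload": {
  "plan": [
    [[0,0,0,0,-1],[0,0,0,0,-1],[0,0,0,0,-1],[0,0,0,0,-1],[0,0,0,0,-1],[0,0,0,0,-1]]
  ]
}}

```text
t: 21.58
eef_pos: [421.8, 365.6, 25.3]
tcp_rot: [3.141, -0.001, 0.643]
ft_force: [1.1, -1.4, 6.5]
opening: 0.291
grip_force: 30.0
```

Request:
{"api": "step_arm", "payload": {
  "plan": [
    [[0,0,-15,0,-1],[0,0,-50,0,-1],[0,25,-80,0,-1],[0,60,-80,2,-1],[2,95,-80,3.6,-1],[4,130,-80,3.6,-1],[5,160,-80,3.6,-1],[5,182,-80,3.6,-1]]
  ]
}}

```text
t: 22.25
eef_pos: [535.8, 220.8, 104.7]
tcp_rot: [3.141, -0.0, 0.579]
ft_force: [0.0, -0.2, -1.6]
opening: 0.296
grip_force: 30.0
```

Request:
{"api": "step_arm", "payload": {
  "plan": [
    [[0,0,10,0,-1],[0,0,22,0,-1],[0,0,30,0,-1],[0,0,30,0,-1],[0,0,30,0,-1]]
  ]
}}

```text
t: 22.67
eef_pos: [533.8, 223.2, 74.2]
tcp_rot: [-3.141, 0.001, 0.58]
ft_force: [-1.1, 0.0, -1.4]
opening: 0.294
grip_force: 30.0
```

Request:
{"api": "step_arm", "payload": {
  "plan": [
    [[0.9,1,0,0,-1],[0.9,1,12,0,-1],[0.9,1,20,0,-1],[0.9,1,26,0,-1],[0.9,1,29,0,-1],[0.9,1,29,0,-1]]
  ]
}}

```text
t: 23.17
eef_pos: [535.5, 222.5, 45.0]
tcp_rot: [-3.141, 0.001, 0.58]
ft_force: [0.4, -0.7, -2.3]
opening: 0.294
grip_force: 30.0
```

Request:
{"api": "step_arm", "payload": {
  "plan": [
    [[0,0,3,0,-1],[0,0,5,0,-1],[0,0,7,0,-1],[0,0,7,0,-1]]
  ]
}}

```text
t: 23.5
eef_pos: [535.8, 222.4, 38.3]
tcp_rot: [3.141, -0.0, 0.58]
ft_force: [0.7, -0.6, -1.2]
opening: 0.293
grip_force: 30.0
```

Request:
{"api": "step_arm", "payload": {
  "plan": [
    [[0,0,2.5,0,-1],[0,0,4.5,0,-1],[0,0,5.8,0,-1],[0,0,5.8,0,-1]]
  ]
}}

```text
t: 23.83
eef_pos: [535.8, 222.5, 33.4]
tcp_rot: [3.141, -0.0, 0.58]
ft_force: [-1.8, -1.4, 7.0]
opening: 0.293
grip_force: 30.0
```

Request:
{"api": "step_arm", "payload": {
  "plan": [
    [[0,0,0,0,-0.6],[0,0,0,0,-0.2],[0,0,0,0,0.1],[0,0,0,0,0.1],[0,0,-20,0,0.1],[0,0,-55,0,0.1],[0,0,-95,0,0.1],[0,0,-135,0,0.3]]
  ]
}}

```text
t: 24.5
eef_pos: [535.2, 222.3, 168.9]
tcp_rot: [-3.141, 0.002, 0.58]
ft_force: [0.9, 0.2, 0.3]
opening: 0.582
grip_force: 0.0
```

All three gears are home. Now to the dial.

Request:
{"api": "step_arm", "payload": {
  "plan": [
    [[-20,23,-15,0,0.3],[-45,52,-30,0,0.3],[-71,82,-30,0,0.3],[-97,112,-30,0,0.3],[-123,142,-30,0,0.3],[-149,172,-30,0,0.3],[-175,202,-30,0,0.3],[-201,232,-30,0,0.3]]
  ]
}}

```text
t: 25.17
eef_pos: [494.0, -83.5, 197.8]
tcp_rot: [3.141, -0.0, 0.58]
ft_force: [0.8, 0.1, 0.3]
opening: 0.651
grip_force: 0.0
```

Request:
{"api": "step_arm", "payload": {
  "plan": [
    [[-26,30,0,0,0.3],[-52,60,0,0,0.3],[-78,90,0,0,0.3],[-104,120,0,0,0.3],[-130,150,0,0,0.3],[-156,180,0,0,0.3],[-182,210,0,0,0.3],[-208,240,0,0,0.3]]
  ]
}}

```text
t: 25.83
eef_pos: [451.4, -398.4, 197.7]
tcp_rot: [-3.142, 0.0, 0.58]
ft_force: [0.3, 1.5, 0.7]
opening: 0.65
grip_force: 0.0
```

Request:
{"api": "step_arm", "payload": {
  "plan": [
    [[-26,30,0,0,0.3],[-55,63,0,0,0.3],[-55,63,0,0,0.3],[-55,63,0,0,0.3],[-55,63,0,0,0.3]]
  ]
}}

```text
t: 26.25
eef_pos: [440.4, -478.8, 197.2]
tcp_rot: [-3.14, -0.0, 0.579]
ft_force: [0.3, 0.6, 0.7]
opening: 0.65
grip_force: 0.0
```

```bash
python3 - <<'E'
from h import *
im,c=shot('w11')
A=top(im,c,489,-450,60,60,4);B=top(im,c,489,-450,38,60,4)
cv2.imwrite("pics/w11t.png",np.hstack([cv2.resize(A,(400,400),interpolation=cv2.INTER_AREA),cv2.resize(B,(400,400),interpolation=cv2.INTER_AREA)]))
E
```

```text
26.25 [ 440.4 -478.8  197.2] [-3.1404e+00 -1.0000e-04  5.7920e-01] [-0.93  0.54  1.51  0.    1.09  0.06] [0.3 0.6 0.7] 0.6495415471613815
```

View pics/w11t.png

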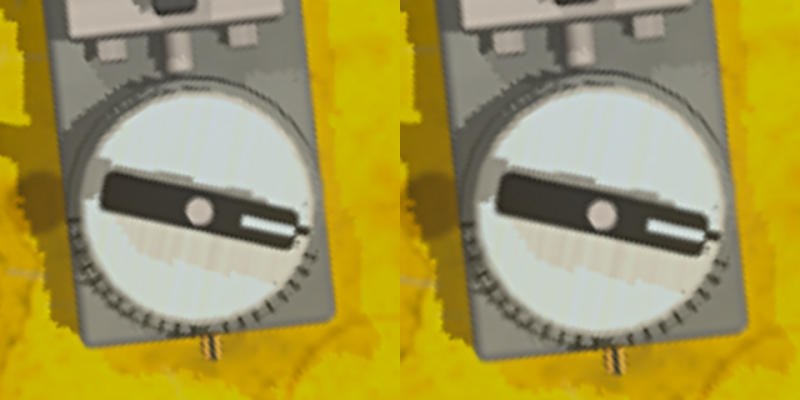

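The dial's hub is at (485.4,-449.7), with the pointer at -103.1°. The brass index, below at left-crop (210,347), lies in direction -173.5°, which agrees with the base edges. The dial is therefore 70.4° short. Gripping the bar at yaw 76.9°.

Request:
{"api": "step_arm", "payload": {
  "plan": [
    [[13,0,20,-7,0],[27,0,40,-14,-0.2],[40,0.3,60,-21,-0.2],[53.6,0.3,80,-28,-0.2],[53.6,0.3,95,-35,-0.2],[53.6,0.3,105,-42,-0.2],[53.6,0.3,110,-43.7,-0.2],[53.6,0.3,110,-43.7,-0.2]]
  ]
}}

```text
t: 26.97
eef_pos: [485.9, -448.1, 86.9]
tcp_rot: [-3.14, -0.001, 1.346]
ft_force: [-1.0, 0.4, -0.2]
opening: 0.403
grip_force: 0.0
```

Request:
{"api": "step_arm", "payload": {
  "plan": [
    [[0,0,0,0,-0.2],[0,0,0,0,-0.2]]
  ]
}}

```text
t: 27.13
eef_pos: [486.1, -449.7, 88.6]
tcp_rot: [3.141, 0.001, 1.342]
ft_force: [-0.1, -0.6, -0.1]
opening: 0.4
grip_force: 0.0
```

Request:
{"api": "step_arm", "payload": {
  "plan": [
    [[0,0,20,0,-0.2],[0,0,35,0,-0.2],[0,0,43,0,-0.2],[0,0,45,0,-0.2],[0,0,45,0,-0.7],[0,0,45,0,-1],[0,0,45,0,-1],[0,0,45,0,-1]]
  ]
}}

```text
t: 27.8
eef_pos: [485.9, -450.5, 43.7]
tcp_rot: [3.141, 0.001, 1.342]
ft_force: [0.4, -0.4, 1.0]
opening: 0.177
grip_force: 0.0
```

Request:
{"api": "step_arm", "payload": {
  "plan": [
    [[0,0,0,0,-1],[0,0,0,0,-1],[0,0,0,0,-1]]
  ]
}}

```text
t: 28.05
eef_pos: [487.1, -450.9, 43.7]
tcp_rot: [3.138, 0.002, 1.342]
ft_force: [7.3, -1.7, -1.0]
opening: 0.118
grip_force: 30.0
```

Request:
{"api": "step_arm", "payload": {
  "plan": [
    [[0,1.3,0,5,-1],[0,1.3,0,11,-1],[0,1.3,0,17,-1],[0,1.3,0,23,-1],[0,1.3,0,29,-1],[0,1.3,0,35,-1],[0,1.3,0,41,-1],[0,1.3,0,47,-1]]
  ]
}}

```text
t: 28.72
eef_pos: [486.7, -450.4, 43.6]
tcp_rot: [-3.142, 0.0, 0.517]
ft_force: [-2.7, 1.6, 5.3]
opening: 0.127
grip_force: 30.0
```

Request:
{"api": "step_arm", "payload": {
  "plan": [
    [[0,0,0,6,-1],[0,0,0,12,-1],[0,0,0,18,-1],[0,0,0,23,-1],[0,0,0,23,-1],[0,0,0,23,-1]]
  ]
}}

```text
t: 29.22
eef_pos: [486.6, -450.1, 43.6]
tcp_rot: [-3.141, 0.0, 0.12]
ft_force: [-2.2, 2.9, 6.2]
opening: 0.124
grip_force: 30.0
```

```bash
python3 - <<'E'
from h import *
im,c=shot('w12')
s=env.state();print(s["moment"])
E
```

```text
29.2167 [ 486.6 -450.1   43.6] [-3.141e+00  4.000e-04  1.201e-01] [-0.85  0.74  1.6  -0.    0.8   0.6 ] [-2.2  2.9  6.2] 0.12435832552764706
[ 0.70401532  0.55124657 -0.01809765]
```

Request:
{"api": "step_arm", "payload": {
  "plan": [
    [[0,0,0,6,-1],[0,0,0,12,-1],[0,0,0,18,-1],[0,0,0,23,-1],[0,0,0,25.4,-1],[0,0,0,25.4,-1],[0,0,0,25.4,-1]]
  ]
}}

```text
t: 29.85
eef_pos: [486.6, -449.7, 43.6]
tcp_rot: [-3.141, 0.001, -0.323]
ft_force: [-2.2, 6.1, 6.4]
opening: 0.124
grip_force: 30.0
```

```bash
python3 - <<'E'
from h import *
im,c=shot('w13')
# pixels of grip ends predicted for yaw, dark-bar axis by PCA in top view at z=60
g=top(im,c,486.6,-450,60,45,4);d=(g.max(2)<70)
for r in range(0,360,14): print(''.join('#' if d[r,q] else ('o' if g[r,q].min()>190 else '.') for q in range(0,360,7)))
E
```

```text
29.85 [ 486.6 -449.7   43.6] [-3.1406e+00  1.0000e-03 -3.2290e-01] [-0.85  0.74  1.6   0.    0.8   1.05] [-2.2  6.1  6.4] 0.12411871109225159
....................................................
....................................................
....................................................
....................................................
.............................#####..................
............................#######.....o...........
...........................#######........o.........
...........................#######......oooo........
##......................#.#######........ooooo......
########.............############......o.ooooo......
##############.....###############......oooooo......
###################################....ooooooo......
###################################....ooooooo......
########################....#######......oooo.......
#################.######....#########..o...oo.#.....
################..#########################..#......
###############.################.#################..
##############..###.###########..###################
#############.......#..########.####################
############..###........#####..####################
############.############.##.#.#####################
###########.####..###########..#####################
###########.###.........#####.######################
###############.........###..#######################
#############...........###..#######################
###.########............###.########################
```

It is about 25° past the index and the bar follows the grip. Bringing it back anticlockwise to the index.

Request:
{"api": "step_arm", "payload": {
  "plan": [
    [[0,0,0,-6,-1],[0,0,0,-12,-1],[0,0,0,-18,-1],[0,0,0,-22,-1],[0,0,0,-24,-1],[0,0,0,-24,-1],[0,0,0,-24,-1]]
  ]
}}

```text
t: 30.48
eef_pos: [486.6, -450.1, 43.6]
tcp_rot: [-3.141, 0.001, 0.097]
ft_force: [-3.7, 3.0, 6.1]
opening: 0.127
grip_force: 30.0
```

Request:
{"api": "step_arm", "payload": {
  "plan": [
    [[0,0,0,0,-0.6],[0,0,0,0,-0.3],[0,0,0,0,-0.2],[0,0,0,0,-0.2],[0,0,-25,0,-0.2],[0,0,-60,0,-0.2],[0,0,-95,-7,-0.2],[-10,5,-130,-14,0]]
  ]
}}

```text
t: 31.15
eef_pos: [478.2, -455.6, 174.1]
tcp_rot: [-3.141, -0.0, 0.347]
ft_force: [-0.5, 0.4, 0.6]
opening: 0.428
grip_force: 0.0
```

Request:
{"api": "step_arm", "payload": {
  "plan": [
    [[-20,-2,-10,-7,0],[-41,0,-24,-13.7,0],[-41,0,-24,-13.7,0],[-41,0,-24,-13.7,0],[-41,0,-24,-13.7,0]]
  ]
}}

```text
t: 31.57
eef_pos: [439.0, -469.9, 196.2]
tcp_rot: [-3.141, -0.0, 0.577]
ft_force: [0.3, 1.5, -1.0]
opening: 0.503
grip_force: 0.0
```

```bash
python3 - <<'E'
from h import *
im,c=shot('w14')
for ang0,(i,cc) in {"w14":(im,c),"w11":(cv2.imread("pics/w11.png"),cal("w11"))}.items():
    g=top(i,cc,486,-450,60,60,4);d=(g.max(2)<75).astype(np.uint8)
    n,l,st,ce=cv2.connectedComponentsWithStats(d)
    k=l[240-12:240+13,240-12:240+13];k=np.bincount(k[k>0]).argmax()
    # bar outline incl. white line and hub
    cnt=max(cv2.findContours((l==k).astype(np.uint8),cv2.RETR_EXTERNAL,cv2.CHAIN_APPROX_NONE)[0],key=cv2.contourArea)
    box=cv2.minAreaRect(cnt);p=cv2.boxPoints(box)
    e=[(p[0]+p[1])/2,(p[2]+p[3])/2] if np.hypot(*(p[0]-p[1]))<np.hypot(*(p[1]-p[2])) else [(p[1]+p[2])/2,(p[3]+p[0])/2]
    D=e[1]-e[0];print(ang0,box,"cxy",486+60-box[0][1]/4,-450+60-box[0][0]/4,"ang",np.degrees(np.arctan2(-D[0],-D[1])))
    h=cv2.cvtColor(top(i,cc,486,-450,34,60,4),cv2.COLOR_BGR2RGB)[400:470,215:300]
    print([h[r,q].tolist() for r in (20,30,40,50) for q in (20,30,40,50)])
A=top(im,c,486,-450,34,60,4)
# index template match w11 -> w14 at z=34
B=top(cv2.imread("pics/w11.png"),cal("w11"),486,-450,34,60,4)
cv2.imwrite("pics/w14A.png",A);cv2.imwrite("pics/w11A.png",B)
E
```

```text
31.5667 [ 439.  -469.9  196.2] [-3.1411e+00 -1.0000e-04  5.7660e-01] [-0.92  0.53  1.53  0.    1.08  0.07] [ 0.3  1.5 -1. ] 0.5026310654934835Traceback (most recent call last):
  File "<stdin>", line 6, in <module>
ValueError: attempt to get argmax of an empty sequence
```

```bash
cat > m.py <<'E'
from h import *
def meas(name):
    i,cc=cv2.imread(f"pics/{name}.png"),cal(name)
    g=top(i,cc,486,-450,60,60,4);d=(g.max(2)<95).astype(np.uint8)
    n,l=cv2.connectedComponents(d);k=l[190:290,190:290];k=np.bincount(k[k>0]).argmax()
    cnt=max(cv2.findContours((l==k).astype(np.uint8),cv2.RETR_EXTERNAL,cv2.CHAIN_APPROX_NONE)[0],key=cv2.contourArea)
    box=cv2.minAreaRect(cnt);p=cv2.boxPoints(box)
    e=[(p[0]+p[1])/2,(p[2]+p[3])/2] if np.hypot(*(p[0]-p[1]))<np.hypot(*(p[1]-p[2])) else [(p[1]+p[2])/2,(p[3]+p[0])/2]
    D=e[1]-e[0];print(name,np.round(box[1],1),"centre",546-box[0][1]/4,-390-box[0][0]/4,"ang",np.degrees(np.arctan2(-D[0],-D[1]))%180)
    # index: brass (yellowish but darker than the bench): print hue-sat map along rim
    h=cv2.cvtColor(top(i,cc,486,-450,32,60,4),cv2.COLOR_BGR2GRAY)[395:455:4,190:320:3]
    for r in h: print(''.join(" .:-=+*#%@"[v*10//256] for v in r))
if __name__=="__main__":
    for n in("w11","w14"): meas(n)
E
python3 m.py
```

```text
w11 [253.4  48.9] centre 485.79944610595703 -451.51085662841797 ang 77.61925m.py:12: RuntimeWarning: overflow encountered in scalar multiply
  for r in h: print(''.join(" .:-=+*#%@"[v*10//256] for v in r))
Traceback (most recent call last):
  File "m.py", line 14, in <module>
    for n in("w11","w14"): meas(n)
                           ~~~~^^^
  File "m.py", line 12, in meas
    for r in h: print(''.join(" .:-=+*#%@"[v*10//256] for v in r))
                      ~~~~~~~^^^^^^^^^^^^^^^^^^^^^^^^^^^^^^^^^^^^
  File "m.py", line 12, in <genexpr>
    for r in h: print(''.join(" .:-=+*#%@"[v*10//256] for v in r))
                                           ~~~~^^~~~
OverflowError: Python integer 256 out of bounds for uint8
```

```bash
sed -i 's/v\*10\/\/256/int(v)*10\/\/256/' m.py; python3 m.py
```

```text
w11 [253.4  48.9] centre 485.79944610595703 -451.51085662841797 ang 77.61925
=--+++==:-=++++++*++++++++==-:-====--:-=====
-:-+++=-:-=++=:::-:--:-=====-:-====----=====
---===-::-===+-.:::::-=======::-===========+
-===-:::::-:--::::::-:::--===--======+++++++
===---::::-----:-=--==::=+*+++++++++++++++++
=========++++++++++=++-:=**+++++++++++++++++
+++++*++*********+==*+-:-+*+=+++++++++++++++
++++++++++++++++++==+*=.-+*+++++++++++++++++
++++++++++++++++++==+*=::+*+=+++++++++++++++
+++++++++++++++++++=+*=:-+**=+++++++++++++++
++++++++++++++++++++=++-:+*+++++++++++++++++
++++++++++++++++++++++=-:-**++++++++++++++++
++++++++++++++++++++++====++++++++++++++++++
++***+++++++++++++++++++++++++++++++++++++++
*****+++++++++++++++++++++++++++++++++++++++
w14 [253.2  50.4] centre 484.04553604125977 -449.33320236206055 ang 5.6753693
-::=+++===+++++-=+++==+++++=-:-=====-:-=====
::-=+++=-:=+==::::---===++==-:-====--:-=====
::--===-:-==++=.::-:::-=====-::-====-=======
===-::::::----=:::::-:----=-----=====+++++++
===-::--:--------=-:==::-=+====+++++++++++++
========++++++*++*+-=*=.-+*+++++++++++++++++
++++*++**********+=-+*+-:=*+=+++++++++++++++
+++++++++++++++++++-=*+::=**==++++++++++++++
+++++++++++++++++++==+*-:+**=+++++++++++++++
+++++++++++++++++++-=*+-:=**==++++++++++++++
+++++++++++++++++++=-+*-:=**+=++++++++++++++
++++++++++++++++++++++*=:-++=+++++++++++++++
+++++++++++++++++++++++===++++++++++++++++++
++++++++++++++++++++++++++++++++++++++++++++
****+++++*++++++++++++++++++++++++++++++++++
```

```bash
python3 - <<'E'
from h import *
for n in("w11","w14","w3","w13"):
    im=cv2.imread(f"pics/{n}.png");c=cal(n)
    for z in (20,38):
        g=cv2.cvtColor(top(im,c,520,-450,z,110,4),cv2.COLOR_BGR2GRAY)
        L=cv2.createLineSegmentDetector().detect(cv2.GaussianBlur(g,(5,5),1))[0][:,0]
        d=L[:,2:]-L[:,:2];ln=np.hypot(*d.T)
        a=np.degrees(np.arctan2(-d[:,0],-d[:,1]));a=(a+45)%90-45
        m=(ln>60)&(a>-5)&(a<18);o=np.argsort(-ln[m])[:10]
        print(n,z,[(round(float(x),1),int(y),[int(v) for v in (546-0*1,)]*0) for x,y in zip(a[m][o],ln[m][o])])
E
```

```text
w11 20 [(6.4, 285, []), (6.3, 279, []), (6.3, 168, []), (6.6, 166, []), (6.3, 163, []), (6.4, 162, []), (6.4, 160, []), (6.4, 150, []), (6.4, 149, []), (6.5, 141, [])]
w11 38 [(6.3, 411, []), (6.4, 271, []), (6.3, 186, []), (6.3, 181, []), (6.3, 179, []), (6.3, 168, []), (6.6, 168, []), (6.4, 161, []), (6.6, 153, []), (6.4, 152, [])]
w14 20 [(6.3, 288, []), (5.7, 256, []), (5.3, 230, []), (6.3, 195, []), (6.3, 179, []), (6.3, 176, []), (6.3, 171, []), (6.7, 167, []), (6.5, 164, []), (6.1, 155, [])]
w14 38 [(6.3, 273, []), (5.7, 243, []), (5.4, 217, []), (6.4, 194, []), (6.4, 186, []), (6.3, 170, []), (6.4, 162, []), (6.7, 159, []), (6.3, 154, []), (6.4, 151, [])]
w3 20 [(2.4, 411, []), (6.2, 289, []), (6.7, 264, []), (2.6, 244, []), (6.5, 195, []), (6.4, 181, []), (6.1, 180, []), (7.2, 178, []), (6.4, 177, []), (6.1, 172, [])]
w3 38 [(6.3, 499, []), (2.4, 388, []), (2.3, 295, []), (6.2, 273, []), (2.6, 219, []), (6.5, 185, []), (6.1, 177, []), (7.2, 170, []), (6.4, 167, []), (6.2, 163, [])]
w13 20 [(6.4, 503, []), (6.3, 303, []), (6.3, 217, []), (6.6, 195, []), (6.3, 192, []), (6.3, 182, []), (6.4, 178, []), (6.3, 165, []), (6.2, 145, []), (6.5, 139, [])]
w13 38 [(6.3, 273, []), (6.4, 264, []), (-4.1, 243, []), (6.3, 197, []), (6.3, 178, []), (6.3, 173, []), (6.3, 163, []), (6.1, 159, []), (6.4, 158, []), (6.7, 130, [])]
```

The base edges give the index direction as 6.35°, and the bar reads 5.55°. That is within 1° and was approached from the clockwise side. A numeric check of the fitted gears and the bar comes next.

```bash
python3 - <<'E'
from h import *
print(env.state()["t"])
T={"L":(591.1,134.1),"M":(481.3,140.1),"S":(535.1,222.9)}
for n in("scene","side"):
    im=env.read_camera(n);cv2.imwrite(f"pics/fin_{n}.png",im)
    for k,(x,y) in T.items():
        u,v=proj(n,(x,y,39));ui,vi=int(u),int(v)
        w=im[vi-12:vi+13,ui-12:ui+13].max(2);yy,xx=np.nonzero(w<85)
        print(n,k,round(u,1),round(v,1),len(xx),at(n,ui-12+xx.mean(),vi-12+yy.mean(),39) if len(xx) else None)
    a,b=(616,-304),(466,-293)
    for p in ((612,-304),(541,-298.5),(470,-292.5)):
        u,v=proj(n,(*p,70));print(n,"bar",np.round([u,v],1),im[int(v)-1:int(v)+2,int(u)-1:int(u)+2].mean((0,1)).round())
E
```

```text
31.6167
scene L 235.4 140.2 235 [604.5 127.9]
scene M 211.6 147.1 253 [453.3 118.1]
scene S 215.9 131.6 43 [588.7 261.6]
scene bar [288.4 206.5] [114. 145. 160.]
scene bar [270.6 212.3] [36. 43. 54.]
scene bar [252.4 218. ] [20. 23. 24.]
side L 196.5 237.1 76 [587.9 142.1]
side M 229.9 242.9 113 [479.6 142.6]
side S 202.1 255.0 151 [526.  220.4]
side bar [236.  174.9] [ 90. 184. 205.]
side bar [253.  177.1] [127. 140. 144.]
side bar [270.6 179.4] [112. 122. 125.]
```

```bash
python3 - <<'E'
from h import *
for n in("w14","w11"):
    im=cv2.imread(f"pics/{n}.png");c=cal(n);print(n,[proj("wrist",(x,-298,70),c).round() for x in (466,541,616)])
    g=top(im,c,541,-298,70,84,2).astype(int);s=g.max(2)-g.min(2)
    for r in range(0,336,10): print(''.join('#' if s[r,q]<40 else '.' for q in range(90,250,3)))
E
```

```text
w14 [array([131.,  75.]), array([169.,  14.]), array([210., -41.])]
######################################################
######################################################
######################################################
######################################################
######################################################
######################################################
######################################################
######################################################
######################################################
######################################################
######################################################
######################################################
######################################################
######################################################
####################...###############################
#############..........###############################
#####.................################################
......................################################
......................####################
[... 2075 characters left out ...]
.......#################################
.................#...#################################
....................##################################
....................##################################
.................#####################################
#...............######################################
#..................###################################
...##..............###################################
....#..............############.......................
.....###...........###########........................
...##..............###########........................
......................................................
......................................................
```

```bash
python3 -c "
from cell import env
print(env.job_done())"
```

```text
the job is handed in; nothing more can be done
None
```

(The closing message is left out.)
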